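# Load a servo into the guarded test stand and latch its gate

## Robot

A 6-joint arm with a two-finger parallel gripper is mounted at the origin on the work surface. World frame = base frame: x ahead of the robot, y to its left, z up, the work surface at z = 0. Lengths are in m, angles in rad, forces in N, time in s.
With the tool pointing down it reaches from about 0.35 to 0.85 m from the base axis. Payload 8.1 kg.
Tool frame: the origin (TCP) lies midway between the tips of the shut fingers; the grasp point (between the pads) lies manip.grip_depth behind it (manip.grip_depth is the distance from the TCP to the grasp point, in m); z points along the fingers, y is the line along which they close (so a half turn about z gives the same grasp; the last joint's range is limited). The gripper opens to 93 mm and grips with 3 to 60 N. Pads are 15 mm wide; open, the fingers measure 128 mm over their backs; the gripper's body (75 mm by 188 mm) begins 65 mm behind the grasp point.
Start: joints at [1.122, 0.13, 1.488, -0, 1.523, -0.085], TCP at [0.213, 0.561, 0.181] pointing down, gripper open.
Joint ranges: [-2.96, 2.96], [-0.89, 2.26], [0.02, 2.5], [-1.34, 4.48], [0, 2.73], [-2.66, 2.66]. Speed limits (rad/s): [2.39, 2.39, 2.79, 3.14, 3.14, 3.14].

## Interface

Orientations are given as a rotation vector (axis times angle).
In Python, from plant import manip, optics gives the robot as it stands.
- The arm moves only by the shell command python3 -m jog 'ROWS' [FORCE]. ROWS is JSON, one flat list of numbers, 7 for each row, row after row: the shift along the tool's x, y, z in units of 150 mm (1.0 is 150 mm), then the turn, a rotation vector about the tool's x, y, z in units of 180 degrees (1.0 is 180 degrees), then the opening, from -1 (shut) to 1 (fully open). A call has 1 to 20 rows; each row is the pose to reach, as a shift and turn from the pose commanded when the call began, along the tool's axes at that moment, turning the shorter way round; what a row does not reach only later rows make up. A row lasts 1/12 s, in which the tool goes at most 41.7 mm and 7.16 degrees, less where a joint would pass 70% of its speed; a pose out of reach is approached as far as the arm can. A call with a number of a shift or a turn outside -1 to 1 is refused whole. A call with a gripper value outside its range is refused whole. The fingers move at their own pace and stop on an object; FORCE is the grip in N (left out, the last holds). Time passes only in rows, so rows that repeat a pose let the fingers close. It gives the time, the measured TCP pose, the force, the opening and the grip force at its end, in the units of the state.
- manip.get_state(): the state, without advancing time (a new reading comes with each control period).
- optics.grab_frame(name): name is "scene" or "top" or "wrist"; returns a dict with "frame" (384x512x3 uint8, red, green, blue), "fx", "fy", "cx", "cy" (pixels), "rvec" (rotation vector, rad) and "tvec" (3), from world to camera coordinates, as OpenCV has them. Camera axes: x right, y down, z forward; pixel columns grow to the right and rows downward; lengths in m; the calibration is good to about 2 mm. The wrist camera is an equidistant fisheye: a pixel r from the principal point sees the ray r / f radians off the axis. A picture is of the moment at which its call begins. There is no depth.
- manip.sign_off(): hands the job in; it is judged then, once.
The state is a dict: "clock": time; "q": joint angles; "joint_velocities": joint speeds; "tau": joint torques, N m; "tcp_pos": TCP position; "ee_rot": TCP orientation; "contact_force": force on the tool from outside, world axes, zero at the start; "moment": the same for the moment, N m; "width": finger opening in m; "finger_force": force on a finger pad.
Only numpy, scipy, OpenCV 4.12 (cv2) and the standard library are available. Lean on these libraries where they do the work, as an engineer would, in place of code of your own. Each camera call takes 0.05 s, during which the arm holds its last target. There are 200 camera calls.

## Task

Set the black servo into the blue cradle inside the guarded test stand, lying flat and fully down in it (either way round). Then swing the open gate shut with a gentle push, never more than 20 N, until its sprung brass tongue rides over the strike pin and snaps in behind it, so that the gate stays shut by itself when you let go. Leave the jar, the glue bottle and the screwdriver where they are.

Things in the scene. Friction and masses are not known exactly. Their poses are not given: they have to be found in the camera images.
- servo: Black servo actuator, a block 56 mm long (its x), 30 mm wide (its y), 36 mm high, with an aluminium output disc of 20 mm diameter and 4 mm height (a further 2 mm for the screw) on top near one end. Loose, about 160 g, stands flat on the table. Origin: centre of its underside; z up.
- stand: Guarded test stand, open on top, fixed: grey base 180 (x) by 240 mm (y), aluminium posts, clear screens on 3 sides, 100 mm high, gate towards the robot. Origin on the table, 5 mm behind the base's centre; x from gate into stand, y left. Shut gate's front face nominally at x = -95 mm. On the right front post (x -85, y -110) sits the strike: steel pin 4 mm thick and a rubber stop, up to 120 mm high.
- cradle (a point): Centre of the cradle's floor, 60 mm above the table; axes as the stand's. The blue cradle is a shallow tray inside 62 mm (x) by 36 mm (y), walls 4 mm thick and 7 mm high, on a pedestal in the middle of the stand.
- gate (a joint): Gate's opening angle, rad: 0 nominally shut (along the stand's y), grows as it opens to the robot; starts at 0.5 to 0.85. Unlatched, a weak hinge spring (0.5 N at the free edge) swings it back to about 0.4. The strike sits in slots, so the true shut angle is anywhere from -0.05 to 0.06 and must be felt: the snap comes only 2 to 3 mm before a hard stop at the free edge.
- gate_hinge (a point): On the gate's vertical hinge axis at the left front post, 85 mm above the table, mid thickness. Turns with the gate: x normal to it (into the stand when shut), y from free edge to hinge. Gate: aluminium frame 183 mm wide, 20 mm thick, 18 to 100 mm above the table; an orange latch case, 20 x 20 x 18 mm, on top of its free end.
- gate_push (a point): Point on the gate's front (robot-side) face, on the 30 mm high top rail, 140 mm from the hinge axis and 85 mm above the table: a good place to push. Axes as gate_hinge; x points into the gate, the way to push.
- tongue (a joint): How far the latch tongue is pushed into its case, m: 0 fully out (it then sticks 8 mm out of the gate's free edge), about 0.006 while it rides over the strike pin, 0.009 fully in. Brass, bevelled on the side away from the robot, with a spring; riding over takes a push of about 4 to 12 N at gate_push, from 0.08 rad before shut on, which then drops as it snaps.
- jar: Glass jar, 68 mm diameter, 100 mm high, upright; not part of the job. Origin: centre of its underside.
- glue: Small yellow glue bottle with green cap, 26 mm diameter, 65 mm high, upright; not part of the job. Origin: centre of its underside.
- driver: Screwdriver with red handle, lying on the table, about 200 mm long along its x; not part of the job. Origin near its middle, on the table.
Things that resemble listed ones, but are neither listed nor needed, are in the scene too. What is meant by the servo is not pink, and is the larger of those in its own colour.

How it is judged:
On the way, in this order (a step that is already met when the one before it is completed fails the run):
1. the servo lies fully down in the cradle, let go (horizontal distance between servo and cradle below 0.008 m and z of servo in the frame of cradle below 0.003 m and angle between servo's own z axis and vertical below 0.08 rad and angle between the x axis of servo and the x axis of stand, either way round below 0.2 rad and contact force between the fingers and servo below 0.1 N), for 0.2 s.
2. the gate, let go, stays shut with its tongue snapped out behind the strike (value of joint gate below 0.075 rad and value of joint tongue below 0.0015 m and contact force between each of the fingers, the arm and gate below 0.1 N), for 0.3 s.
At the end, for the whole second after the job is handed in: The servo lies at rest in the cradle (within 8 mm of its centre, within 3 mm of its floor, upright, along the cradle within 0.2 rad, either way round), and the gate stays shut by itself: let go, angle under 0.075 rad with the tongue out to within 1.5 mm behind the strike (horizontal distance between servo and cradle below 0.008 m and z of servo in the frame of cradle below 0.003 m and angle between servo's own z axis and vertical below 0.08 rad and angle between the x axis of servo and the x axis of stand, either way round below 0.2 rad and value of joint gate below 0.075 rad and value of joint tongue below 0.0015 m and linear speed of servo below 0.02 m/s); the robot touches nothing.
It fails at once if the robot pushed on the gate with more than 20 N (contact force between any of the fingers, the arm and gate above 20 N).
It fails at once if the jar, the glue bottle or the screwdriver was moved by more than 30 mm (distance of any of jar, glue, driver from where it was at the start of the episode above 0.03 m).
It also fails if it takes over 67 s, if anything falls off the work surface, if the arm or the gripper's body presses on something with over 40 N, if the wrist force passes 120 N, or if a joint passes its speed limit or range.

## Working session

There is one attempt and no reset: what is moved stays moved. The work goes in short steps, Python scripts to look and compute and a shell command to move; the robot and the scene stay as the last step left them, time stands still between calls to the robot, and variables do not carry over. Pictures are saved under pics/ and viewed, at most 11 in all, crops included, and the job is handed in when it is done.

```bash
ls; mkdir -p pics; python3 - <<'E'
from plant import manip, optics
import cv2
print(manip.get_state(), manip.grip_depth)
for n in ("scene","top"):
    d=optics.grab_frame(n); print(n,{k:v for k,v in d.items() if k!="frame"})
    cv2.imwrite(f"pics/{n}0.png",cv2.resize(d["frame"][:,:,::-1],(800,600),interpolation=cv2.INTER_CUBIC))
E
```

```text
pics
{'clock': 0.0, 'q': array([ 1.12159799e+00,  1.31118522e-01,  1.48926735e+00, -3.58301821e-05,
        1.52299387e+00, -8.53860889e-02]), 'joint_velocities': array([-8.15705573e-04,  9.51157863e-05, -2.09546299e-03,  2.95421207e-04,
       -7.66878412e-04, -1.02627631e-03]), 'tau': array([-1.35536728e-03, -5.59880698e+01, -4.91736603e+01,  7.62802572e-02,
        3.63083789e-02, -2.41112293e-04]), 'tcp_pos': array([0.21321499, 0.56016549, 0.18001953]), 'ee_rot': array([-5.68246435e-01, -3.08932749e+00,  2.72192585e-03]), 'contact_force': array([0.53206426, 0.46275882, 0.30791856]), 'moment': array([0.02460279, 0.02213357, 0.01058869]), 'finger_force': 0.0, 'width': 0.0929785826512769} 0.0188
scene {'fx': 484.19094496076747, 'fy': 484.19094496076747, 'cx': 252.9747222133978, 'cy': 191.1205418671266, 'rvec': array([ 2.0797128 ,  0.58978115, -0.32625754]), 'tvec': array([-0.50061148, -0.06136094,  1.63999376])}
top {'fx': 451.68462739223867, 'fy': 451.68462739223867, 'cx': 258.7445832285691, 'cy': 200.56715454869845, 'rvec': array([ 2.10625947, -2.15783379,  0.18510303]), 'tvec': array([0.02989785, 0.56413613, 1.25530439])}
```

View pics/scene0.png

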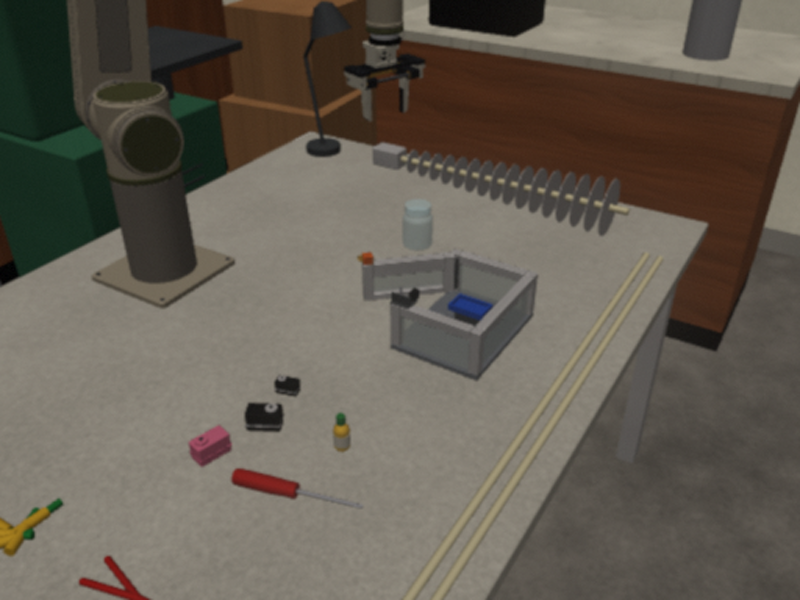

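View pics/top0.png

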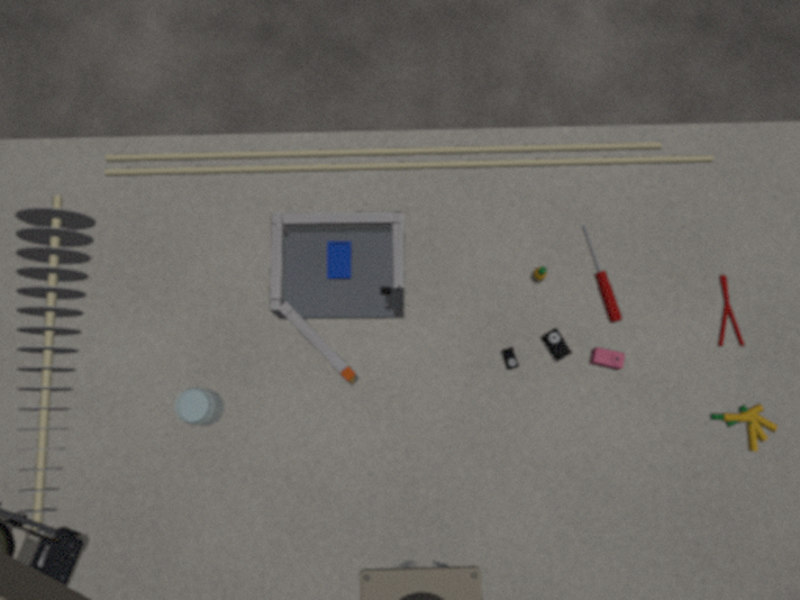

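The scene view shows the arm, the stand with its gate open, the blue cradle, the jar, and the two black servos. In the top view (800x600) the larger black servo is at about (556,344) with its disc at (553,338). The cradle is at (339,259), the gate runs from hinge (283,307) to the orange latch (348,374), and the strike is at (388,291).

```bash
cat > h.py <<'E'
import numpy as np, cv2
from scipy.spatial.transform import Rotation as R
from plant import manip, optics
def ray(d,u,v):
    Rm=R.from_rotvec(d["rvec"]).as_matrix(); x,y=(u-d["cx"])/d["fx"],(v-d["cy"])/d["fy"]
    if d.get("fish"):
        r=np.hypot(x,y); s=np.tan(r)/r if r>1e-9 else 1; x,y=x*s,y*s
    return -Rm.T@d["tvec"], Rm.T@np.array([x,y,1.])
def atz(d,u,v,z):
    c,r=ray(d,u,v); return c+r*(z-c[2])/r[2]
def down(yaw): # tool z down, tool y axis at angle yaw in world
    y=np.array([np.cos(yaw),np.sin(yaw),0]); z=np.array([0,0,-1.]); return np.c_[np.cross(y,z),y,z]
def rows(pos,Rm=None,s=None):
    s=s or manip.get_state(); R0=R.from_rotvec(s["ee_rot"])
    t=R0.as_matrix().T@(np.array(pos)-s["tcp_pos"])/.15
    w=(R0.inv()*R.from_matrix(Rm)).as_rotvec()/np.pi if Rm is not None else np.zeros(3)
    return np.round(np.r_[t,w],4)
def yawnow():
    y=R.from_rotvec(manip.get_state()["ee_rot"]).as_matrix()[:,1]; return np.arctan2(y[1],y[0])
E
python3 - <<'E'
from h import *
d=optics.grab_frame("top"); f=d["frame"]; hsv=cv2.cvtColor(f,cv2.COLOR_RGB2HSV)
k=.64
def comp(mask,u,v,w=22):
    m=np.zeros_like(mask); u,v=int(u*k),int(v*k); m[v-w:v+w,u-w:u+w]=mask[v-w:v+w,u-w:u+w]
    c=max(cv2.findContours(m,cv2.RETR_EXTERNAL,cv2.CHAIN_APPROX_NONE)[0],key=cv2.contourArea); return c
dark=(hsv[...,2]<50).astype(np.uint8)
blue=cv2.inRange(hsv,(105,120,40),(130,255,255)); org=cv2.inRange(hsv,(3,150,90),(18,255,255))
for n,m,p,z in (("servo",dark,(556,344),.036),("cradle",blue,(339,259),.065),("latch",org,(348,374),.112)):
    c=comp(m,*p); q=cv2.boxPoints(cv2.minAreaRect(c)); W=np.array([atz(d,*a,z)[:2] for a in q]); 
    e=[W[1]-W[0],W[2]-W[1]]; print(n,W.mean(0).round(4),[ (np.linalg.norm(a).round(4),np.degrees(np.arctan2(a[1],a[0])).round(1)) for a in e])
for n,p,z in (("disc",(553,338),.04),("hinge",(283,307),.1),("FL",(273,312),.1),("BL",(274,213),.1),("BR",(404,213),.1),("strike",(388,291),.12),("jar",(195,405),.1)):
    print(n,atz(d,p[0]*k,p[1]*k,z)[:2].round(4))
s=manip.get_state(); print(yawnow()); print(R.from_rotvec(s["ee_rot"]).as_matrix().round(3))
E
```

```text
servo [ 0.5019 -0.2617] [(np.float64(0.031), np.float64(-59.7)), (np.float64(0.0504), np.float64(-151.2))]
cradle [0.6678 0.1358] [(np.float64(0.0435), np.float64(-91.4)), (np.float64(0.0684), np.float64(179.4))]
latch [0.4499 0.1163] [(np.float64(0.0133), np.float64(-45.9)), (np.float64(0.0193), np.float64(-136.0))]
disc [ 0.5134 -0.2575]
hinge [0.5725 0.2316]
FL [0.5639 0.2493]
BL [0.7468 0.2489]
BR [0.741  0.0125]
strike [0.5929 0.0441]
jar [0.4033 0.3833]
1.2069684410010002
[[-0.935  0.356 -0.001]
 [ 0.356  0.935 -0.001]
 [ 0.    -0.001 -1.   ]]
```

```bash
python3 - <<'E'
from h import *
s=manip.get_state(); p=s["tcp_pos"]; y0=yawnow()
W=[(.30,.42),(.36,.26),(.40,.10),(.43,-.03),(.48,-.15),(.502,-.262)]
Y=np.linspace(y0,np.radians(-60.5),len(W)+1)
for w,a,b in zip(W,Y[:-1],Y[1:]):
    q=np.r_[w,.18]; t=down(a).T@(q-p)/.15; print(t.round(3),((a-b)/np.pi).round(4), np.linalg.norm(q-p)/.0417, np.degrees(a-b)/7.16); p=q
E
```

```text
[-0.873 -0.668  0.002] 0.1201 3.9558259446084834 3.0180213611462285
[-1.015 -0.517  0.   ] 0.1201 4.097843522934067 3.0180213611462294
[-1.076 -0.227  0.   ] 0.1201 3.9550173866836076 3.0180213611462294
[-0.879  0.134  0.   ] 0.1201 3.1994398235314945 3.0180213611462285
[-0.665  0.556  0.   ] 0.1201 3.117505995203837 3.0180213611462285
[-0.489  0.583  0.   ] 0.1201 2.7371766088019713 3.018021361146232
```

```bash
python3 -m jog '[-0.87,-0.67,0,0,0,0.12,1,-0.87,-0.67,0,0,0,0.12,1,-0.87,-0.67,0,0,0,0.12,1,-0.87,-0.67,0,0,0,0.12,1,-0.87,-0.67,0,0,0,0.12,1]'
python3 -m jog '[-1,-0.52,0,0,0,0.12,1,-1,-0.52,0,0,0,0.12,1,-1,-0.52,0,0,0,0.12,1,-1,-0.52,0,0,0,0.12,1,-1,-0.52,0,0,0,0.12,1]'
python3 -m jog '[-1,-0.23,0,0,0,0.12,1,-1,-0.23,0,0,0,0.12,1,-1,-0.23,0,0,0,0.12,1,-1,-0.23,0,0,0,0.12,1,-1,-0.23,0,0,0,0.12,1]'
python3 -m jog '[-0.9,0.13,0,0,0,0.12,1,-0.9,0.13,0,0,0,0.12,1,-0.9,0.13,0,0,0,0.12,1,-0.9,0.13,0,0,0,0.12,1,-0.9,0.13,0,0,0,0.12,1]'
python3 -m jog '[-0.67,0.56,0,0,0,0.12,1,-0.67,0.56,0,0,0,0.12,1,-0.67,0.56,0,0,0,0.12,1,-0.67,0.56,0,0,0,0.12,1,-0.67,0.56,0,0,0,0.12,1]'
python3 -m jog '[-0.5,0.58,0,0,0,0.12,0,-0.5,0.58,0,0,0,0.12,0,-0.5,0.58,0,0,0,0.12,0,-0.5,0.58,0,0,0,0.12,0,-0.5,0.58,0,0,0,0.12,0]'
python3 - <<'E'
from h import *
print(yawnow(),rows([.502,-.262,.18],down(np.radians(-60.5))))
d=optics.grab_frame("wrist"); print({k:v for k,v in d.items() if k!="frame"})
cv2.imwrite("pics/w1.png",cv2.resize(d["frame"][:,:,::-1],(800,600),interpolation=cv2.INTER_CUBIC))
E
```

```text
clock: 0.57
tcp_pos: [0.3028, 0.4153, 0.1807]
ee_rot: [1.144, 2.924, -0.003]
contact_force: [-0.3, -0.6, -0.5]
width: 0.093
finger_force: 0.0
clock: 0.98
tcp_pos: [0.3597, 0.2563, 0.1809]
ee_rot: [1.672, 2.657, -0.003]
contact_force: [-0.2, -0.2, 0.2]
width: 0.0927
finger_force: 0.0
clock: 1.4
tcp_pos: [0.3932, 0.1075, 0.181]
ee_rot: [2.14, 2.298, -0.002]
contact_force: [0.5, 0.4, 0.8]
width: 0.0932
finger_force: 0.0
clock: 1.82
tcp_pos: [0.4224, -0.0236, 0.1808]
ee_rot: [2.533, 1.859, -0.001]
contact_force: [0.5, 0.0, 0.8]
width: 0.0929
finger_force: 0.0
clock: 2.23
tcp_pos: [0.4729, -0.1428, 0.1803]
ee_rot: [-2.833, -1.355, 0.001]
contact_force: [0.7, -0.2, -0.3]
width: 0.0929
finger_force: 0.0
clock: 2.65
tcp_pos: [0.4934, -0.2541, 0.1806]
ee_rot: [-3.035, -0.804, 0.001]
contact_force: [-0.3, -0.3, -1.2]
width: 0.0639
finger_force: 0.0
-1.0530532113327897 [ 0.0238  0.0741  0.0042 -0.0005 -0.      0.0009]
{'fx': 297.3186396354542, 'fy': 297.3186396354542, 'cx': 256.54631224432495, 'cy': 191.11124371441616, 'rvec': array([-2.49128979,  1.44801883,  0.2158875 ]), 'tvec': array([-0.46433973,  0.25645373,  0.48000527])}
```

View pics/w1.png

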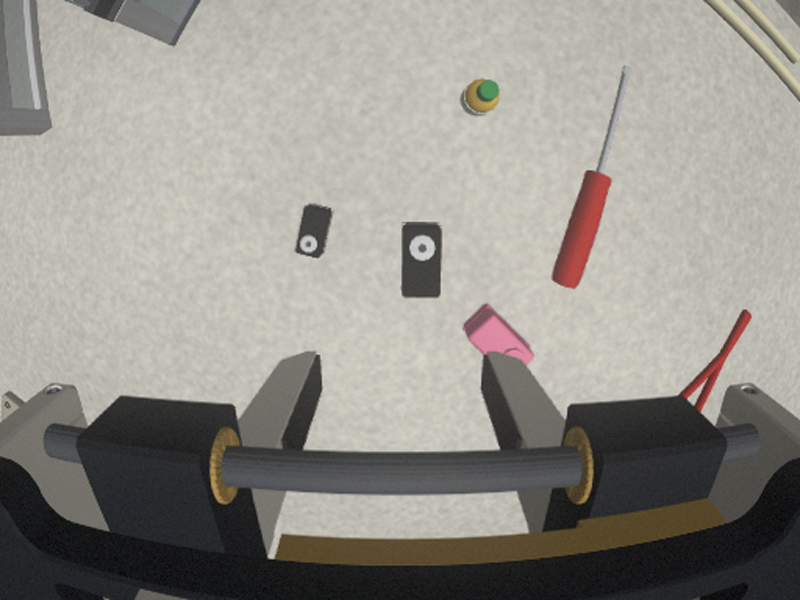

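The wrist view shows the black servo's top face at corners (402,223), (441,223), (440,297), (402,297), with its disc at (422,248). The small servo is to the left at (314,230), and the pink one is at (497,333), clear of the grasp line.

```bash
python3 - <<'E'
from h import *
d=optics.grab_frame("wrist"); d["fish"]=1
hsv=cv2.cvtColor(d["frame"],cv2.COLOR_RGB2HSV); m=np.zeros((384,512),np.uint8)
m[135:200,248:292]=(hsv[135:200,248:292,2]<100)
c=max(cv2.findContours(m,cv2.RETR_EXTERNAL,cv2.CHAIN_APPROX_NONE)[0],key=cv2.contourArea)
q=cv2.boxPoints(cv2.minAreaRect(c)); print(q*800/512)
W=np.array([atz(d,*a,.036)[:2] for a in q]); e=[W[1]-W[0],W[2]-W[1]]
print(W.mean(0),[(np.linalg.norm(a),np.degrees(np.arctan2(a[1],a[0]))) for a in e], ray(d,256,191)[0])
print("disc",atz(d,422*.64,248*.64,.04))
for u,v in ((314,230),(497,333)): print(atz(d,u*.64,v*.64,.02))
E
```

```text
[[403.125  225.    ]
 [440.625  225.    ]
 [440.625  295.3125]
 [403.125  295.3125]]
[ 0.50661256 -0.26377001] [(np.float64(0.028361921049852926), np.float64(-59.95330670361912)), (np.float64(0.055445153314168064), np.float64(-149.086495454827))] [ 0.56374612 -0.21319243  0.38483638]
disc [ 0.51575735 -0.25826548  0.04      ]
[ 0.48324094 -0.17840312  0.02      ]
[ 0.48213175 -0.35351414  0.02      ]
```

```bash
python3 - <<'E'
from h import *
print(rows([.506,-.2637,.04],down(np.radians(-59.6))),rows([.506,-.2637,.0115],down(np.radians(-59.6))),manip.get_state()["tcp_pos"])
E
```

```text
[ 3.710e-02  1.049e-01  9.395e-01 -4.000e-04 -1.000e-04 -3.300e-03] [ 3.7000e-02  1.0510e-01  1.1295e+00 -4.0000e-04 -1.0000e-04 -3.3000e-03] [ 0.49340377 -0.25298272  0.18094485]
```

```bash
python3 -m jog '[0.037,0.105,0.5,0,0,-0.003,0,0.037,0.105,0.94,0,0,-0.003,0,0.037,0.105,0.94,0,0,-0.003,0,0.037,0.105,0.94,0,0,-0.003,0,0.037,0.105,0.94,0,0,-0.003,0,0.037,0.105,0.94,0,0,-0.003,0]'
python3 -m jog '[0,0,0.1,0,0,0,0,0,0,0.19,0,0,0,0,0,0,0.19,0,0,0,0,0,0,0.19,0,0,0,0]'
python3 -m jog '[0,0,0,0,0,0,-1,0,0,0,0,0,0,-1,0,0,0,0,0,0,-1,0,0,0,0,0,0,-1,0,0,0,0,0,0,-1,0,0,0,0,0,0,-1,0,0,0,0,0,0,-1,0,0,0,0,0,0,-1]' 20
python3 -m jog '[0,0,-0.5,0,0,0,-1,0,0,-1,0,0,0,-1,0,0,-1,0,0,0,-1,0,0,-1,0,0,0,-1,0,0,-1,0,0,0,-1,0,0,-1,0,0,0,-1]'
```

```text
clock: 3.25
tcp_pos: [0.5053, -0.264, 0.0396]
ee_rot: [-3.031, -0.82, 0.002]
contact_force: [0.8, -0.2, 0.7]
width: 0.0463
finger_force: 0.0
clock: 3.58
tcp_pos: [0.506, -0.2659, 0.0123]
ee_rot: [3.033, 0.817, 0.0]
contact_force: [0.1, 0.1, 0.0]
width: 0.0463
finger_force: 0.0
clock: 4.25
tcp_pos: [0.5058, -0.2663, 0.0115]
ee_rot: [-3.034, -0.816, 0.0]
contact_force: [-0.3, -0.5, -0.1]
width: 0.0013
finger_force: 0.0
clock: 4.75
tcp_pos: [0.5072, -0.2672, 0.1641]
ee_rot: [3.031, 0.815, 0.005]
contact_force: [-1.5, -0.4, -1.1]
width: 0.0006
finger_force: 0.0
```

```bash
python3 - <<'E'
from h import *
d=optics.grab_frame("wrist"); print({k:v for k,v in d.items() if k!="frame"}, manip.get_state()["tcp_pos"])
e=optics.grab_frame("top")
a=cv2.resize(d["frame"],(800,600)); b=cv2.resize(e["frame"][180:270,290:410],(400,300),interpolation=cv2.INTER_CUBIC)
c=cv2.resize(optics.grab_frame("scene")["frame"][200:320,100:260],(400,300),interpolation=cv2.INTER_CUBIC)
im=np.vstack([cv2.resize(a,(400,300)),b]); im=np.hstack([im,np.vstack([c,c*0])])
cv2.imwrite("pics/m2.png",im[:,:,::-1])
E
```

```text
{'fx': 297.3186396354542, 'fy': 297.3186396354542, 'cx': 256.54631224432495, 'cy': 191.11124371441616, 'rvec': array([-2.49530129,  1.43924001,  0.2055488 ]), 'tvec': array([-0.48591564,  0.2643653 ,  0.46146851])} [ 0.50600058 -0.266429    0.1617059 ]
```

View pics/m2.png

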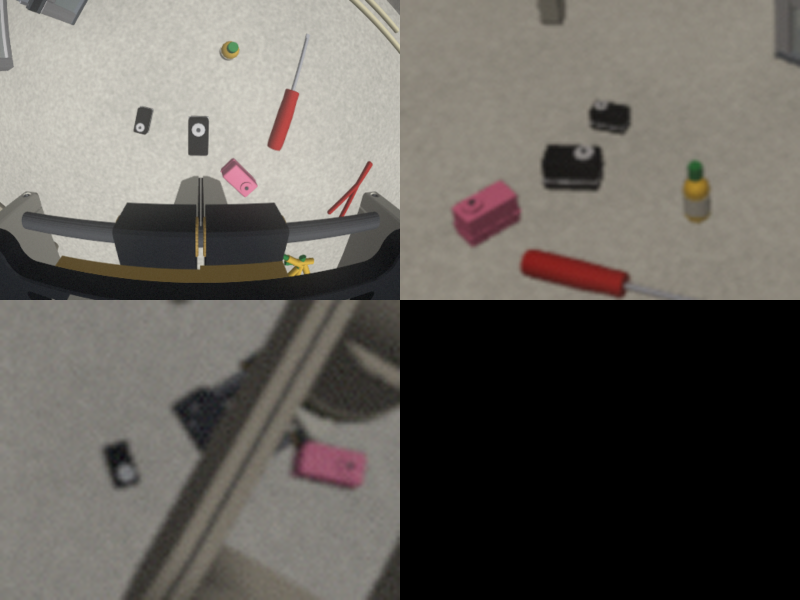

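The wrist view (upper left) shows the servo still standing at (198,135) of 400x300, untouched, with the shut fingertips at (200,180). The fingers therefore closed beside it. I'll compare the projected TCP with the images.

```bash
python3 - <<'E'
from h import *
s=manip.get_state(); t=s["tcp_pos"]
for n in ("scene","top"):
    d=optics.grab_frame(n); K=np.array([[d["fx"],0,d["cx"]],[0,d["fy"],d["cy"]],[0,0,1]])
    P=np.array([t,t+[0,0,.1],[.506,-.2637,.036],[.506,-.2637,0]]); print(n,cv2.projectPoints(P,d["rvec"],d["tvec"],K,None)[0].reshape(-1,2).round(1))
d=optics.grab_frame("wrist"); c=R.from_rotvec(d["rvec"]).apply(np.array([t,[.506,-.2637,.036]]))+d["tvec"]
for p in c:
    th=np.arctan2(np.hypot(p[0],p[1]),p[2]); r=np.hypot(p[0],p[1]); print("wrist(400)",(np.array([p[0],p[1]])/r*th*d["fx"]+[d["cx"],d["cy"]])*400/512)
d["fish"]=1; print(atz(d,198/400*512,136/400*512,.036)); print(t)
E
```

```text
scene [[162.9 221. ]
 [158.3 185. ]
 [169.  260.7]
 [170.4 271.5]]
top [[366.7 213.3]
 [376.4 207.3]
 [355.9 219. ]
 [353.4 220.6]]
wrist(400) [200.78442553 169.10999576]
wrist(400) [200.19232619 136.10410993]
[ 0.50454073 -0.26087487  0.036     ]
[ 0.50478147 -0.26567791  0.15949657]
```

```bash
python3 - <<'E'
from h import *
s=manip.get_state(); t=s["tcp_pos"]; ims=[]
for n in ("scene","wrist"):
    d=optics.grab_frame(n); f=d["frame"]; fac=5
    c=R.from_rotvec(d["rvec"]).apply(t+np.outer([-.02,0,.0188,.04,.06],[0,0,1]))+d["tvec"]
    x=c[:,:2]/c[:,2:]
    if n=="wrist": r=np.linalg.norm(x,axis=1,keepdims=True); x=x/r*np.arctan(r)
    uv=x*d["fx"]+[d["cx"],d["cy"]]; o=np.round(uv[1]).astype(int)-[40,60]
    a=cv2.resize(f[o[1]:o[1]+120,o[0]:o[0]+80],(400,600),interpolation=cv2.INTER_CUBIC).copy()
    for i,p in enumerate(uv): q=((p-o+.5)*5).astype(int); cv2.line(a,(q[0]-60,q[1]),(q[0]-25,q[1]),[(255,0,0),(0,255,0),(0,0,255),(255,0,255),(0,255,255)][i],2)
    ims.append(a); print(n,uv.round(1),o)
cv2.imwrite("pics/m3.png",np.hstack(ims)[:,:,::-1]); print(t,s["ee_rot"])
E
```

```text
scene [[163.8 227.8]
 [162.9 221. ]
 [162.1 214.5]
 [161.1 207. ]
 [160.2 199.8]] [123 161]
wrist [[256.6 207.2]
 [256.6 216.4]
 [256.5 226.6]
 [256.4 240.4]
 [256.3 256.4]] [217 156]
[ 0.5048191  -0.26569249  0.15956904] [-3.03152714 -0.81507693  0.00345979]
```

View pics/m3.png

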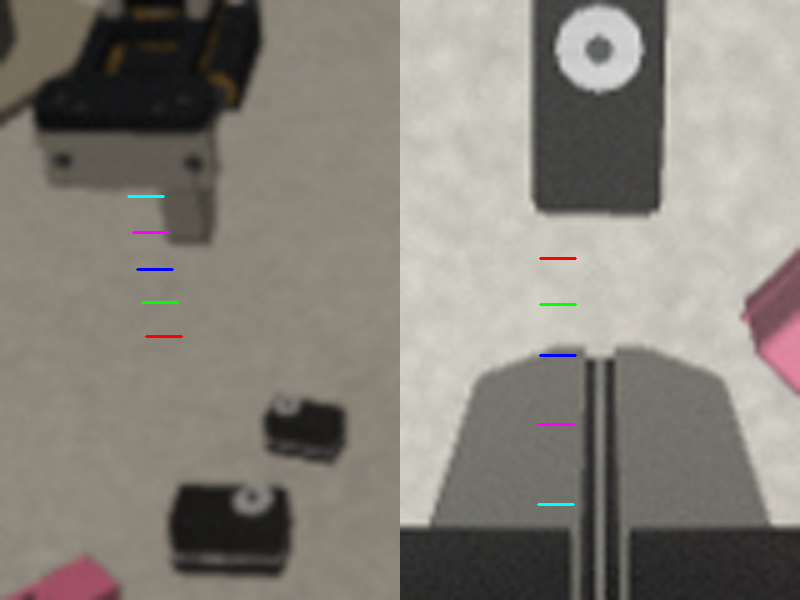

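Both views put the real fingertips about 30 mm above the reported TCP: the scene tip at crop (195,243) corresponds to about +33 mm. That means the fingers closed above the servo. I'll go deeper in small steps and watch the force.

```bash
python3 -m jog '[0,0,0,0,0,0,0,0,0,0.5,0,0,0,0,0,0,0.85,0,0,0,0,0,0,0.85,0,0,0,0,0,0,0.85,0,0,0,0,0,0,0.85,0,0,0,0]'
python3 - <<'E'
from h import *
d=optics.grab_frame("wrist"); d["fish"]=1
print(yawnow()*180/np.pi, manip.get_state()["tcp_pos"], rows([.5055,-.263,-.0195],down(np.radians(-59.6))))
im=cv2.resize(d["frame"],(800,600)); cv2.imwrite("pics/w4.png",im[:,:,::-1])
E
```

```text
clock: 5.65
tcp_pos: [0.5031, -0.2646, 0.0312]
ee_rot: [-3.029, -0.814, 0.007]
contact_force: [-0.1, -0.4, 0.9]
width: 0.0358
finger_force: 0.0
-59.906099456326466 [ 0.50554002 -0.26612677  0.03446456] [ 1.040e-02 -1.770e-02  3.598e-01 -4.000e-04  2.000e-04 -1.700e-03]
```

View pics/w4.png

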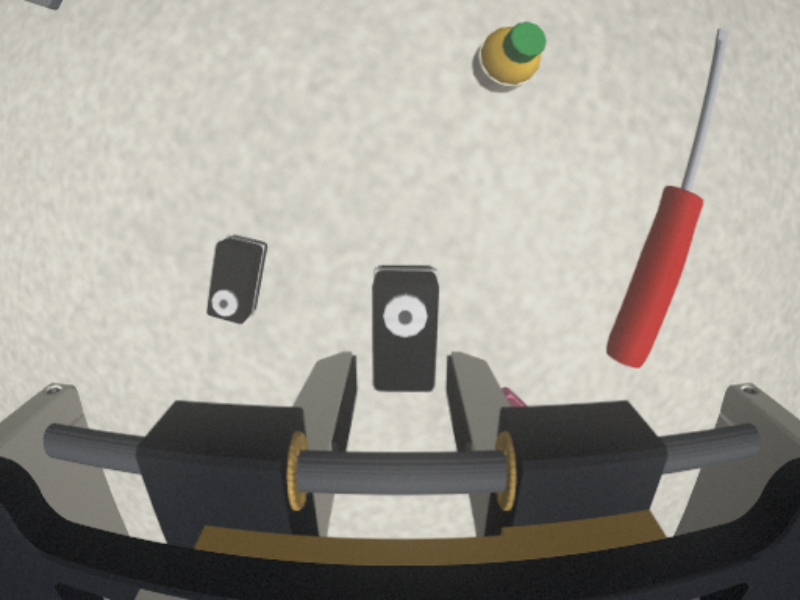

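The servo's top face is at (373,270), (438,270), (437,391), (373,391), nicely between the fingers (inner edges 356 and 447). Now I'll compute the offset.

```bash
python3 - <<'E'
from h import *
d=optics.grab_frame("wrist"); d["fish"]=1
W=np.array([atz(d,u*.64,v*.64,.036)[:2] for u,v in ((373,271),(438,271),(437,391),(373,391))]); c=W.mean(0); e=[W[1]-W[0],W[2]-W[1]]
print(c,[(np.linalg.norm(a),np.degrees(np.arctan2(a[1],a[0]))) for a in e]); print(manip.get_state()["tcp_pos"],rows([*c,-.0195],down(np.radians(-59.6))))
E
```

```text
[ 0.50877769 -0.26636945] [(np.float64(0.029153937083619172), np.float64(-59.872772462782535)), (np.float64(0.06046931676511399), np.float64(-148.84615715885224))]
[ 0.50714845 -0.26717133  0.03652587] [ 0.0116 -0.      0.3735  0.0007 -0.0004 -0.0017]
```

```bash
python3 -m jog '[0.01,0,0.1,0,0,0,0,0.01,0,0.2,0,0,0,0,0.01,0,0.2,0,0,0,0,0.01,0,0.2,0,0,0,0]'
python3 -m jog '[0,0,0.04,0,0,0,0,0,0,0.08,0,0,0,0,0,0,0.08,0,0,0,0,0,0,0.08,0,0,0,0]'
python3 -m jog '[0,0,0.03,0,0,0,0,0,0,0.05,0,0,0,0,0,0,0.07,0,0,0,0,0,0,0.07,0,0,0,0]'
```

```text
clock: 6.08
tcp_pos: [0.5084, -0.2664, 0.0065]
ee_rot: [3.032, 0.815, 0.003]
contact_force: [-0.0, 0.0, -0.1]
width: 0.0465
finger_force: 0.0
clock: 6.42
tcp_pos: [0.507, -0.2655, -0.008]
ee_rot: [-3.034, -0.816, 0.0]
contact_force: [0.7, -0.6, -0.1]
width: 0.0465
finger_force: 0.0
clock: 6.75
tcp_pos: [0.5065, -0.2652, -0.0195]
ee_rot: [-3.033, -0.815, 0.001]
contact_force: [-0.6, -1.1, 0.6]
width: 0.0466
finger_force: 0.0
```

No contact at z = -0.0195, so the tool offset is real. Now close.

```bash
python3 -m jog '[0,0,0,0,0,0,-1,0,0,0,0,0,0,-1,0,0,0,0,0,0,-1,0,0,0,0,0,0,-1,0,0,0,0,0,0,-1,0,0,0,0,0,0,-1]' 20
python3 -m jog '[0,0,-0.3,0,0,0,-1,0,0,-0.6,0,0,0,-1,0,0,-1,0,0,0,-1,0,0,-1,0,0,0,-1,0,0,-1,0,0,0,-1,0,0,-1,0,0,0,-1]'
python3 -m jog '[0,0,-0.25,0,0,0,-1,0,0,-0.4,0,0,0,-1,0,0,-0.4,0,0,0,-1,0,0,-0.4,0,0,0,-1]'
```

```text
clock: 7.25
tcp_pos: [0.5072, -0.2656, -0.0183]
ee_rot: [3.034, 0.816, 0.0]
contact_force: [-0.1, -0.0, 2.0]
width: 0.0295
finger_force: 20.0
clock: 7.75
tcp_pos: [0.5084, -0.2664, 0.1335]
ee_rot: [3.031, 0.815, 0.004]
contact_force: [-0.4, 0.1, -2.8]
width: 0.03
finger_force: 20.0
clock: 8.08
tcp_pos: [0.5071, -0.2656, 0.1905]
ee_rot: [-3.034, -0.816, 0.0]
contact_force: [0.2, 0.9, -2.6]
width: 0.03
finger_force: 20.0
```

```bash
python3 -m jog '[0.15,-0.12,0,0,0,0,-1,0.4,-0.3,0,0,0,0,-1,0.6,-0.47,0,0,0,0,-1,0.76,-0.59,0,0,0,0,-1,0.76,-0.59,0,0,0,0,-1]'
python3 -m jog '[0.15,-0.12,0,0,0,0,-1,0.4,-0.3,0,0,0,0,-1,0.6,-0.47,0,0,0,0,-1,0.76,-0.59,0,0,0,0,-1,0.76,-0.59,0,0,0,0,-1]'
python3 -m jog '[0.15,-0.12,0,0,0,0.03,-1,0.4,-0.3,0,0,0,0.06,-1,0.6,-0.47,0,0,0,0.09,-1,0.76,-0.59,0,0,0,0.12,-1,0.76,-0.59,0,0,0,0.15,-1,0.76,-0.59,0,0,0,0.1756,-1,0.76,-0.59,0,0,0,0.1756,-1,0.76,-0.59,0,0,0,0.1756,-1]'
python3 - <<'E'
from h import *
d=optics.grab_frame("wrist"); e=optics.grab_frame("scene"); s=manip.get_state()
print(s["tcp_pos"],np.degrees(yawnow()))
np.savez("w5.npz",**d); np.savez("s5.npz",**e)
a=cv2.resize(d["frame"],(400,300)); 
a=np.vstack([a,cv2.resize(optics.grab_frame("top")["frame"][120:260,160:300],(400,300))])
b=cv2.resize(e["frame"][90:240,220:370],(400,600),interpolation=cv2.INTER_CUBIC)
b=cv2.resize(e["frame"][100:250,230:330],(400,600),interpolation=cv2.INTER_CUBIC)
cv2.imwrite("pics/m5.png",np.hstack([a,b])[:,:,::-1])
E
```

```text
clock: 8.5
tcp_pos: [0.5612, -0.1256, 0.1874]
ee_rot: [-3.027, -0.821, 0.005]
contact_force: [0.2, 0.3, -2.8]
width: 0.0298
finger_force: 20.0
clock: 8.92
tcp_pos: [0.6151, 0.0076, 0.1874]
ee_rot: [-3.028, -0.822, 0.006]
contact_force: [-0.4, -1.2, -2.1]
width: 0.0303
finger_force: 20.0
clock: 9.58
tcp_pos: [0.6686, 0.1349, 0.1884]
ee_rot: [3.14, -0.038, -0.007]
contact_force: [0.0, -0.7, -1.7]
width: 0.0298
finger_force: 20.0
[0.6691697  0.13473342 0.18988684] -91.40896847978709
```

View pics/m5.png

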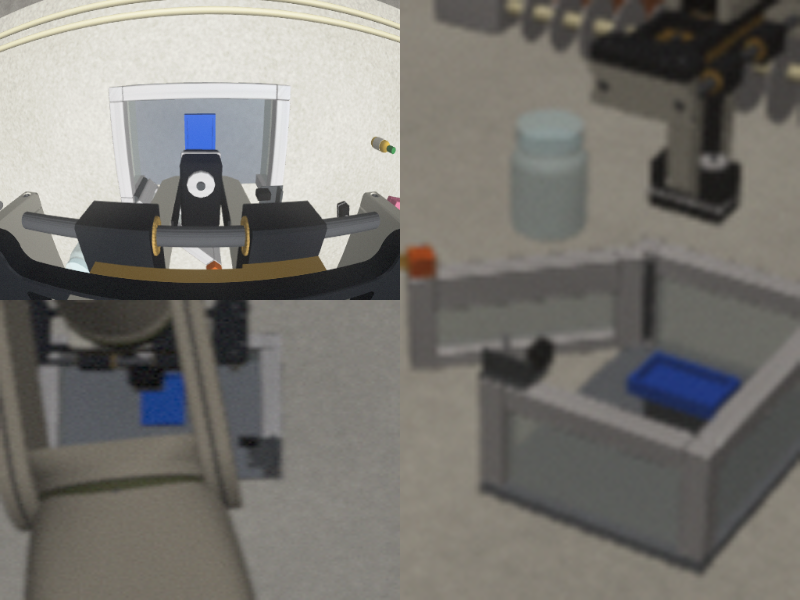

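The wrist view (upper left, 400x300) shows the held servo at (201,180). Ahead of it is the far end of the blue cradle, with far corners at (185,114) and (215,114). Scene view: the servo is held level above the stand.

```bash
python3 - <<'E'
from h import *
d=dict(np.load("w5.npz")); d["fish"]=1; f=d["frame"]; hsv=cv2.cvtColor(f,cv2.COLOR_RGB2HSV)
m=cv2.inRange(hsv,(105,120,60),(130,255,255)); v,u=np.nonzero(m); print(u.min(),u.max(),v.min(),v.max())
for r in (v.min(),v.min()+1,v.min()+3,v.min()+8): k=u[v==r]; print(r,k.min(),k.max(),atz(d,k.min()-.0,r,.067)[:2],atz(d,k.max()+1,r,.067)[:2])
g=f[140:330,:,:].astype(int).sum(2)
# servo front-top edge column profile & disc
sub=hsv[220:260,235:280]; dm=(sub[...,2]>130)&(sub[...,1]<50); vv,uu=np.nonzero(dm); du,dv=uu.mean()+235.5,vv.mean()+220.5
print("disc",du,dv,atz(d,du,dv,.249)[:2])
print("col at 256:",f[185:225,240].sum(1))
for r in (196,200,205): print(r,f[r,222:295].astype(int).sum(1))
print("tcp",R.from_rotvec(d["rvec"]).inv().apply(-d["tvec"]))
E
```

```text
236 275 146 191
146 237 274 [0.70332453 0.15597154] [0.70229854 0.11409144]
147 236 275 [0.70224049 0.15711903] [0.70115971 0.11299897]
149 236 275 [0.70000003 0.15720417] [0.69891798 0.11302409]
154 236 275 [0.69437774 0.15742083] [0.69329235 0.11308426]
disc 257.2743467933492 236.124703087886 [0.68147808 0.1346559 ]
col at 256: [353 376 375 381 374 330 206 152 228 333 485 478 162 145 139 158 146 155
 147 143 155 149 145 145 162 168 169 167 155 160 164 161 167 158 165 166
 175 161 170 169]
196 [482 484 485 488 479 485 477 479 467 414 537 641 636 536 519 496 485 488
 478 486 479 472 479 486 489 487 489 484 486 481 477 480 476 474 474 473
 477 471 482 489 487 483 480 475 467 463 461 461 460 454 451 451 465 464
 471 480 554 620 595 570 470 482 474 475 479 479 480 483 486 493 481 481
 479]
200 [475 476 487 495 485 485 488 486 490 427 512 229 153 150 152 158 143 148
 158 144 145 139 145 148 154 141 151 148 151 145 144 146 157 148 147 157
 142 154 144 149 148 147 151 143 155 152 142 145 150 138 155 147 150 143
 145 157 159 145 157 382 526 479 479 485 483 479 472 476 484 480 480 480
 484]
205 [488 483 490 489 481 485 486 491 484 296 169 147 155 158 148 156 157 140
 155 145 142 148 149 145 149 157 145 134 146 157 141 144 144 134 143 155
 159 141 145 151 142 140 157 137 141 149 149 140 152 146 155 141 145 145
 157 149 147 147 153 162 203 470 475 481 476 476 469 477 470 479 477 482
 481]
tcp [0.75037145 0.13345151 0.39212989]
```

```bash
python3 - <<'E'
from h import *
d=dict(np.load("w5.npz")); d["fish"]=1
for z in (.242,.245,.248):
    a=atz(d,256,197,z); l=atz(d,231.5,205,z); r=atz(d,282.3,205,z); print(z,"centre x",a[0]-.028,"y",(l[1]+r[1])/2,"w",l[1]-r[1])
E
```

```text
0.242 centre x 0.6731285746560223 y 0.13448192312869534 w 0.02729681774414583
0.245 centre x 0.6741125799774792 y 0.13446133277814576 w 0.026751353739609185
0.248 centre x 0.675096585298936 y 0.13444074242759618 w 0.026205889735072527
```

```bash
python3 -m jog '[0,0,0.15,0,0,0,-1,0,0,0.35,0,0,0,-1,0,0,0.55,0,0,0,-1,0,0,0.7,0,0,0,-1,0,0,0.8,0,0,0,-1,0,0,0.87,0,0,0,-1,0,0,0.87,0,0,0,-1,0,0,0.87,0,0,0,-1,0,0,0.87,0,0,0,-1]'
python3 - <<'E'
from h import *
d=optics.grab_frame("wrist"); e=optics.grab_frame("scene"); s=manip.get_state()
print(s["tcp_pos"],np.degrees(yawnow()))
np.savez("w6.npz",**d); np.savez("s6.npz",**e)
a=cv2.resize(d["frame"][130:290,200:310],(412,600),interpolation=cv2.INTER_CUBIC)
b=cv2.resize(e["frame"][150:230,260:340],(388,600),interpolation=cv2.INTER_CUBIC)
cv2.imwrite("pics/m6.png",np.hstack([a,b])[:,:,::-1])
E
```

```text
clock: 10.48
tcp_pos: [0.6713, 0.1357, 0.0633]
ee_rot: [-3.141, 0.041, -0.005]
contact_force: [-0.5, -0.0, -1.3]
width: 0.0299
finger_force: 20.0
[0.67146921 0.13580858 0.06345979] -91.50767639699995
```

View pics/m6.png

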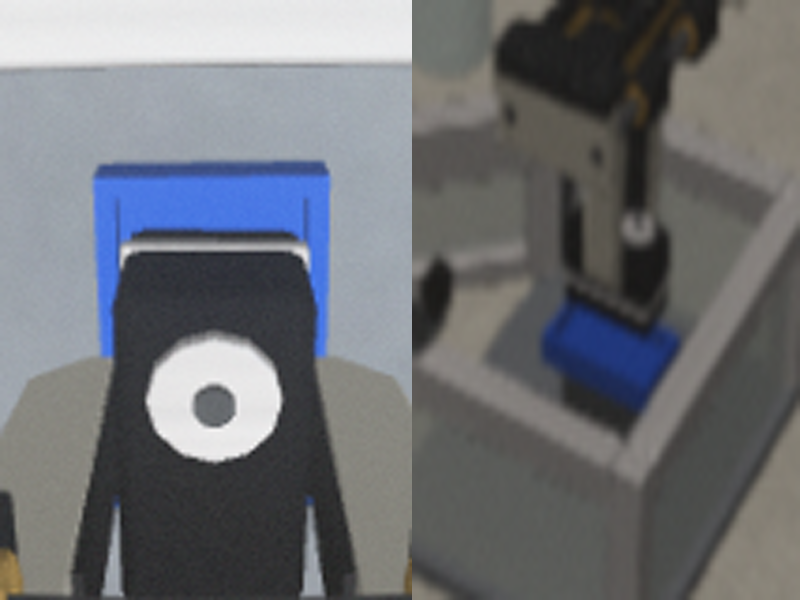

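The left crop shows the cradle's far outer top edge at y=178 (x 96 to 328). The servo's far bottom edge is at y≈232 and its front face spans x 121 to 308. It is well aligned laterally.

```bash
python3 - <<'E'
from h import *
d=dict(np.load("w6.npz")); d["fish"]=1; k=110/412; kv=160/600
P=lambda u,v,z: atz(d,200+u*k,130+v*kv,z)
o=[P(96,178,.067),P(328,178,.067)]; print("cradle far",o, "centre x",(o[0][0]+o[1][0])/2-.035,"y",(o[0][1]+o[1][1])/2,"w",o[0][1]-o[1][1])
for zb in (.075,.079,.083):
    b=P(212,232,zb); l,r=P(121,262,zb+.008),P(308,262,zb+.008); t=P(212,252,zb+.036); D=P(214,405,zb+.042)
    print(zb,"servo centre x",b[0]-.028,"top-edge",P(212,256,zb+.034)[0]-.028,"y",(l[1]+r[1])/2,"w",l[1]-r[1],"disc",D[:2])
e=dict(np.load("s6.npz")); kk=80/388; ke=80/600
Q=lambda u,v,z: atz(e,260+(u-412)*kk,150+v*ke,z)
K=np.array([[e["fx"],0,e["cx"]],[0,e["fy"],e["cy"]],[0,0,1]])
c,s=np.cos(-.024),np.sin(-.024)
def pr(cx,cy,L,W,z): 
    p=[[cx+c*a-s*b,cy+s*a+c*b,z] for a,b in ((L,W),(L,-W),(-L,-W),(-L,W))]
    q=cv2.projectPoints(np.array(p),e["rvec"],e["tvec"],K,None)[0].reshape(-1,2); return np.c_[(q[:,0]-260)/kk+412,(q[:,1]-150)/ke].round()
print("cradle top corners FL FR BR BL",pr(.668,.1353,.035,.022,.067)); print("servo bottom",pr(.668,.1353,.028,.015,.083))
E
```

```text
cradle far [array([0.70228393, 0.15690471, 0.067     ]), array([0.70114897, 0.11371498, 0.067     ])] centre x 0.6667164505692192 y 0.13530984727770662 w 0.04318972928777279
0.075 servo centre x 0.6656405848758052 top-edge 0.6721255350600004 y 0.13515413972985316 w 0.03270941492527925 disc [0.67932121 0.13556887]
0.079 servo centre x 0.6668443109799699 top-edge 0.6734237620943425 y 0.13512608732073766 w 0.03200061283660163 disc [0.68124102 0.13552346]
0.083 servo centre x 0.6680480370841344 top-edge 0.6747219891286846 y 0.1350980349116222 w 0.03129181074792403 disc [0.68316082 0.13547806]
cradle top corners FL FR BR BL [[679. 332.]
 [644. 385.]
 [540. 330.]
 [576. 279.]]
servo bottom [[664. 300.]
 [641. 336.]
 [557. 293.]
 [582. 258.]]
```

```bash
python3 -m jog '[-0.007,0,0.03,0,0,0,-1,-0.007,0,0.06,0,0,0,-1,-0.007,0,0.09,0,0,0,-1,-0.007,0,0.09,0,0,0,-1]'
python3 -m jog '[0,0,0.01,0,0,0,-1,0,0,0.02,0,0,0,-1,0,0,0.03,0,0,0,-1,0,0,0.03,0,0,0,-1]'
python3 -m jog '[0,0,0.005,0,0,0,-1,0,0,0.01,0,0,0,-1,0,0,0.015,0,0,0,-1,0,0,0.015,0,0,0,-1]'
```

```text
clock: 10.92
tcp_pos: [0.6677, 0.1356, 0.0458]
ee_rot: [3.141, -0.041, -0.003]
contact_force: [-0.4, 0.5, -3.1]
width: 0.0301
finger_force: 20.0
clock: 11.25
tcp_pos: [0.6686, 0.1356, 0.0426]
ee_rot: [3.141, -0.041, -0.001]
contact_force: [-0.9, -0.1, -2.4]
width: 0.0298
finger_force: 20.0
clock: 11.58
tcp_pos: [0.6691, 0.1357, 0.0417]
ee_rot: [-3.141, 0.041, -0.001]
contact_force: [-2.5, -1.3, 4.4]
width: 0.03
finger_force: 20.0
```

```bash
python3 -m jog '[0,0,0,0,0,0,-0.2,0,0,0,0,0,0,-0.2,0,0,0,0,0,0,0,0,0,0,0,0,0,0,0,0,0,0,0,0,0]'
python3 -m jog '[0,0,-0.1,0,0,0,0,0,0,-0.3,0,0,0,0,0,0,-0.55,0,0,0,0,0,0,-0.8,0,0,0,0,0,0,-1,0,0,0,0,0,0,-1,0,0,0,0,0,0,-1,0,0,0,0]'
python3 - <<'E'
from h import *
d=optics.grab_frame("wrist"); e=optics.grab_frame("scene")
np.savez("w7.npz",**d); np.savez("s7.npz",**e)
a=cv2.resize(d["frame"][110:270,160:346],(400,344),interpolation=cv2.INTER_CUBIC); t=cv2.resize(optics.grab_frame("top")["frame"],(342,256)); a=np.vstack([a,np.hstack([t,np.zeros((256,58,3),np.uint8)])])
b=cv2.resize(e["frame"][140:240,220:350],(400,600)) ; b=cv2.resize(e["frame"][150:240,260:320],(400,600),interpolation=cv2.INTER_CUBIC)
cv2.imwrite("pics/m7.png",np.hstack([a,b])[:,:,::-1])
E
```

```text
clock: 12.0
tcp_pos: [0.6688, 0.1356, 0.0406]
ee_rot: [3.141, -0.041, -0.0]
contact_force: [0.6, -0.5, -0.6]
width: 0.0464
finger_force: 0.0
clock: 12.58
tcp_pos: [0.671, 0.1359, 0.1958]
ee_rot: [-3.14, 0.041, -0.011]
contact_force: [0.8, 0.5, -0.6]
width: 0.0462
finger_force: 0.0
```

View pics/m7.png

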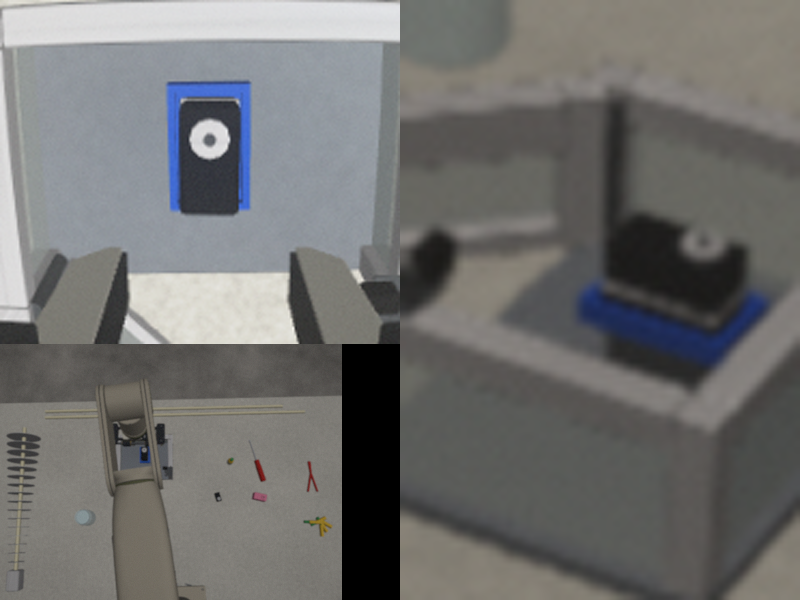

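The servo sits level inside the cradle in both views (top face at (181,100)-(239,214) in the wrist crop). The gate is still open. Next I'll plan the push, with one numeric check of the placement.

```bash
python3 - <<'E'
from h import *
d=dict(np.load("w7.npz")); d["fish"]=1
W=np.array([atz(d,160+u*.465,110+v*.465,.096)[:2] for u,v in ((181,101),(239,101),(239,214),(181,214))]); print("servo",W.mean(0),W[1]-W[0],W[2]-W[1])
s=dict(tcp_pos=np.array([.668,.1355,.1897]),ee_rot=R.from_matrix(down(np.radians(-91.4))).as_rotvec())
y2=np.radians(-91.4)+.15; D=down(y2)
print(rows([.55,.16,.1897],D,s)); s2=dict(tcp_pos=np.array([.55,.16,.1897]),ee_rot=R.from_matrix(D).as_rotvec())
print(rows([.432,.185,.1897],D,s2)); print("axes x",D[:,0],"y",D[:,1])
# current gate from scene/wrist: latch in scene
for n in ("scene","top"):
    e=optics.grab_frame(n); m=cv2.inRange(cv2.cvtColor(e["frame"],cv2.COLOR_RGB2HSV),(3,150,90),(14,255,255)); m[:, :150]=0; m[250:]=0; m[:,300:]=0
    c=[c for c in cv2.findContours(m,cv2.RETR_EXTERNAL,cv2.CHAIN_APPROX_NONE)[0] if cv2.contourArea(c)>4]
    for k in c: M=cv2.moments(k); print(n,M["m10"]/M["m00"],M["m01"]/M["m00"],cv2.contourArea(k),atz(e,M["m10"]/M["m00"],M["m01"]/M["m00"],.112)[:2])
E
```

```text
servo [0.66893159 0.13539187] [-0.00072877 -0.02796963] [-0.05780949  0.00078298]
[-0.7904 -0.1441  0.     -0.     -0.     -0.0477]
[-0.7596 -0.2639 -0.      0.      0.      0.    ]
axes x [0.99212702 0.12523569 0.        ] y [ 0.12523569 -0.99212702  0.        ]
scene 234.5 164.90804597701148 29.0 [0.45432333 0.11239349]
```

```bash
python3 -m jog '[-0.79,-0.144,0,0,0,-0.048,-1,-0.79,-0.144,0,0,0,-0.048,-1,-0.79,-0.144,0,0,0,-0.048,-1,-0.79,-0.144,0,0,0,-0.048,-1]'
python3 -m jog '[-0.76,-0.264,0,0,0,0,-1,-0.76,-0.264,0,0,0,0,-1,-0.76,-0.264,0,0,0,0,-1,-0.76,-0.264,0,0,0,0,-1,-0.76,-0.264,0,0,0,0,-1]'
python3 -m jog '[0,0,0.25,0,0,0,-1,0,0,0.5,0,0,0,-1,0,0,0.75,0,0,0,-1,0,0,0.97,0,0,0,-1,0,0,0.97,0,0,0,-1,0,0,0.97,0,0,0,-1]'
python3 - <<'E'
from h import *
e=optics.grab_frame("scene"); w=optics.grab_frame("wrist")
a=cv2.resize(e["frame"][120:240,210:330],(400,400),interpolation=cv2.INTER_CUBIC); b=cv2.resize(w["frame"],(400,300))
cv2.imwrite("pics/m8.png",np.hstack([a,np.vstack([b,np.zeros((100,400,3),np.uint8)])])[:,:,::-1])
E
```

```text
clock: 13.17
tcp_pos: [0.543, 0.1614, 0.1867]
ee_rot: [3.135, 0.199, -0.015]
contact_force: [-1.1, 0.1, -1.1]
width: 0.0242
finger_force: 0.0
clock: 13.58
tcp_pos: [0.4312, 0.1858, 0.19]
ee_rot: [3.135, 0.198, -0.001]
contact_force: [0.3, -0.2, -0.3]
width: 0.0006
finger_force: 0.0
clock: 14.08
tcp_pos: [0.4316, 0.1846, 0.0436]
ee_rot: [3.134, 0.194, -0.008]
contact_force: [0.3, -0.2, -0.1]
width: 0.0003
finger_force: 0.0
```

View pics/m8.png

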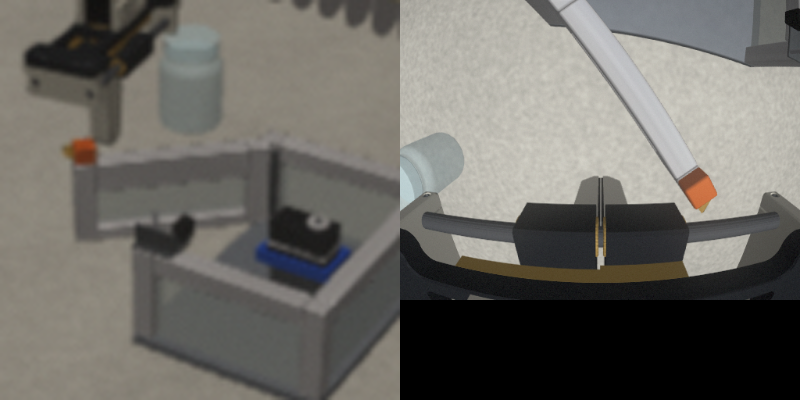

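The scene crop shows the shut fingers at (105,143), behind the gate on the robot side. The gate is still open with the latch at (83,152), and the servo is seated in the cradle. The wrist view shows the fingers clear of the gate and the jar.

```bash
python3 - <<'E'
from h import *
e=optics.grab_frame("scene"); K=np.array([[e["fx"],0,e["cx"]],[0,e["fy"],e["cy"]],[0,0,1]])
P=np.array([[.4316,.185,z] for z in (.044,.06,.075,.09,.105)]); q=cv2.projectPoints(P,e["rvec"],e["tvec"],K,None)[0].reshape(-1,2)
print(((q-[210,120])*400/120).round()) 
H=np.array([.575,.23]);G=np.array([[*(H+r*np.array([-np.sin(.8),-np.cos(.8)])),.1] for r in (0,.1,.14,.183)])
print(((cv2.projectPoints(G,e["rvec"],e["tvec"],K,None)[0].reshape(-1,2)-[210,120])*400/120).round())
E
```

```text
[[105. 173.]
 [105. 159.]
 [105. 145.]
 [105. 131.]
 [104. 117.]]
[[261. 141.]
 [156. 153.]
 [113. 158.]
 [ 66. 163.]]
```

The tip is confirmed at about z=0.077, inside the rail band. Now a slow approach along the arc.

```bash
python3 -m jog '[0.015,0.02,0,0,0,0,-1,0.03,0.04,0,0,0,0,-1,0.045,0.06,0,0,0,0,-1,0.06,0.08,0,0,0,0,-1,0.075,0.1,0,0,0,0,-1,0.09,0.12,0,0,0,0,-1,0.105,0.14,0,0,0,0,-1,0.12,0.16,0,0,0,0,-1,0.135,0.18,0,0,0,0,-1,0.15,0.2,0,0,0,0,-1,0.165,0.22,0,0,0,0,-1,0.18,0.24,0,0,0,0,-1,0.195,0.26,0,0,0,0,-1,0.21,0.28,0,0,0,0,-1,0.225,0.3,0,0,0,0,-1,0.24,0.32,0,0,0,0,-1,0.255,0.34,0,0,0,0,-1,0.27,0.36,0,0,0,0,-1,0.285,0.38,0,0,0,0,-1,0.3,0.4,0,0,0,0,-1]'
python3 -m jog '[0.02,0.018,0,0,0,0,-1,0.04,0.035,0,0,0,0,-1,0.06,0.05,0,0,0,0,-1,0.08,0.065,0,0,0,0,-1,0.1,0.08,0,0,0,0,-1,0.12,0.09,0,0,0,0,-1,0.14,0.1,0,0,0,0,-1,0.16,0.11,0,0,0,0,-1,0.18,0.12,0,0,0,0,-1,0.2,0.13,0,0,0,0,-1]'
python3 - <<'E'
from h import *
s=manip.get_state(); e=optics.grab_frame("scene"); m=cv2.inRange(cv2.cvtColor(e["frame"],cv2.COLOR_RGB2HSV),(3,150,90),(14,255,255)); m[:, :150]=0; m[250:]=0; m[:,300:]=0
M=cv2.moments(m,True); p=atz(e,M["m10"]/M["m00"],M["m01"]/M["m00"],.112)[:2]; print("latch",p,"theta",np.arctan2(.575-p[0],.23-p[1])); 
c=np.array([s["tcp_pos"][0],s["tcp_pos"][1]]); print(c, np.linalg.norm(c-[.575,.23]),s["contact_force"])
E
```

```text
clock: 15.9
tcp_pos: [0.4853, 0.1314, 0.0454]
ee_rot: [-3.135, -0.195, -0.0]
contact_force: [-0.2, 1.8, 0.5]
width: 0.0005
finger_force: 0.4
clock: 16.73
tcp_pos: [0.5173, 0.1158, 0.0451]
ee_rot: [3.135, 0.195, -0.001]
contact_force: [-1.7, -1.3, -0.7]
width: 0.0005
finger_force: 0.6
latch [0.3486333  0.23396993] theta 1.5883321209657095
[0.51730197 0.11576537] 0.12797895883605648 [-1.71914797 -1.29553946 -0.69125088]
```

```bash
python3 -m jog '[0.01,0.005,0,0,0,0,-1,0.02,0.01,0,0,0,0,-1,0.03,0.015,0,0,0,0,-1,0.04,0.02,0,0,0,0,-1,0.05,0.025,0,0,0,0,-1,0.06,0.03,0,0,0,0,-1,0.07,0.035,0,0,0,0,-1,0.08,0.04,0,0,0,0,-1]'
python3 -m jog '[0.006,0.002,0,0,0,0,-1,0.012,0.004,0,0,0,0,-1,0.018,0.006,0,0,0,0,-1,0.024,0.008,0,0,0,0,-1]'
python3 -m jog '[0.006,0.002,0,0,0,0,-1,0.012,0.004,0,0,0,0,-1,0.018,0.006,0,0,0,0,-1,0.024,0.008,0,0,0,0,-1]'
```

```text
clock: 17.45
tcp_pos: [0.53, 0.1116, 0.0453]
ee_rot: [-3.135, -0.195, -0.0]
contact_force: [-1.4, 1.8, 0.7]
width: 0.0004
finger_force: 0.6
clock: 17.78
tcp_pos: [0.5336, 0.1107, 0.0453]
ee_rot: [3.135, 0.195, -0.0]
contact_force: [-1.0, 0.3, -0.8]
width: 0.0005
finger_force: 0.6
clock: 18.12
tcp_pos: [0.5373, 0.1099, 0.0453]
ee_rot: [3.135, 0.195, -0.0]
contact_force: [-1.6, 0.2, 0.7]
width: 0.0006
finger_force: 0.7
```

```bash
J='python3 -m jog'
python3 -m jog '[0.005,0.001,0,0,0,0,-1,0.01,0.001,0,0,0,0,-1,0.015,0.002,0,0,0,0,-1]' | grep -E 'tcp|force'
python3 -m jog '[0.005,0.001,0,0,0,0,-1,0.01,0.001,0,0,0,0,-1,0.015,0.002,0,0,0,0,-1]' | grep -E 'tcp|force'
python3 -m jog '[0.005,0.001,0,0,0,0,-1,0.01,0.001,0,0,0,0,-1]' | grep -E 'tcp|force'
```

```text
tcp_pos: [0.5396, 0.1098, 0.0453]
contact_force: [-2.4, -0.7, 0.4]
finger_force: 0.7
tcp_pos: [0.5419, 0.1099, 0.0453]
contact_force: [-1.3, -0.7, 0.3]
finger_force: 0.7
tcp_pos: [0.5434, 0.11, 0.0453]
contact_force: [-2.7, -0.4, -0.0]
finger_force: 0.7
```

```bash
python3 -m jog '[0.005,0.001,0,0,0,0,-1,0.01,0.001,0,0,0,0,-1]' | grep -E 'tcp|force'
python3 -m jog '[0.005,0.001,0,0,0,0,-1,0.01,0.001,0,0,0,0,-1]' | grep -E 'tcp|force'
python3 -m jog '[0.005,0.001,0,0,0,0,-1,0.01,0.001,0,0,0,0,-1]' | grep -E 'tcp|force'
```

```text
tcp_pos: [0.5449, 0.11, 0.0453]
contact_force: [-1.7, -0.6, -0.9]
finger_force: 0.7
tcp_pos: [0.5464, 0.1101, 0.0453]
contact_force: [-1.9, -0.9, -0.2]
finger_force: 0.7
tcp_pos: [0.5479, 0.1101, 0.0453]
contact_force: [-1.9, -0.4, 0.0]
finger_force: 0.8
```

```bash
python3 -m jog '[0.005,0.001,0,0,0,0,-1,0.01,0.001,0,0,0,0,-1]' | grep -E 'tcp|force'
python3 -m jog '[0.005,0.001,0,0,0,0,-1,0.01,0.001,0,0,0,0,-1]' | grep -E 'tcp|force'
```

```text
tcp_pos: [0.5488, 0.11, 0.0452]
contact_force: [-6.1, -1.3, 3.3]
finger_force: 2.9
tcp_pos: [0.55, 0.1099, 0.0451]
contact_force: [-5.9, -2.7, 3.2]
finger_force: 3.3
```

```bash
python3 -m jog '[0.005,0.001,0,0,0,0,-1,0.01,0.001,0,0,0,0,-1]' | grep -E 'tcp|force'
```

```text
tcp_pos: [0.5513, 0.1097, 0.0451]
contact_force: [-8.7, -2.7, 4.0]
finger_force: 3.7
```

The tongue has started riding over the pin. I'll continue in small steps.

```bash
python3 -m jog '[0.005,0.001,0,0,0,0,-1,0.01,0.001,0,0,0,0,-1]' | grep -E 'tcp|force'
```

```text
tcp_pos: [0.5527, 0.1096, 0.0451]
contact_force: [-8.1, -4.5, 5.4]
finger_force: 4.2
```

```bash
python3 -m jog '[0.005,0.001,0,0,0,0,-1,0.01,0.001,0,0,0,0,-1]' | grep -E 'tcp|force'
```

```text
tcp_pos: [0.554, 0.1095, 0.0451]
contact_force: [-9.2, -4.9, 6.2]
finger_force: 4.5
```

```bash
python3 -m jog '[0.005,0.001,0,0,0,0,-1,0.01,0.001,0,0,0,0,-1]' | grep -E 'tcp|force'
```

```text
tcp_pos: [0.5566, 0.1103, 0.0451]
contact_force: [-1.4, -0.4, -1.1]
finger_force: 0.7
```

The force dropped from about 11 N to 1 N, so it snapped. Now retract and look.

```bash
python3 -m jog '[-0.02,0,0,0,0,0,-1,-0.06,0,0,0,0,0,-1,-0.12,0,0,0,0,0,-1,-0.3,0,0,0,0,0,-1,-0.5,0,0,0,0,0,-1,-0.5,0,-0.2,0,0,0,-1,-0.5,0,-0.5,0,0,0,-1,-0.5,0,-0.8,0,0,0,-1,-0.5,0,-0.8,0,0,0,-1,-0.5,0,-0.8,0,0,0,-1]'
python3 - <<'E'
from h import *
e=optics.grab_frame("scene"); w=optics.grab_frame("wrist")
a=cv2.resize(e["frame"][130:240,220:330],(400,400),interpolation=cv2.INTER_CUBIC); b=cv2.resize(w["frame"],(400,300))
cv2.imwrite("pics/m9.png",np.hstack([a,np.vstack([b,np.zeros((100,400,3),np.uint8)])])[:,:,::-1])
E
```

```text
clock: 21.12
tcp_pos: [0.4855, 0.1015, 0.1703]
ee_rot: [-3.135, -0.196, -0.015]
contact_force: [-0.1, 0.4, 0.3]
width: 0.0008
finger_force: 0.0
```

View pics/m9.png

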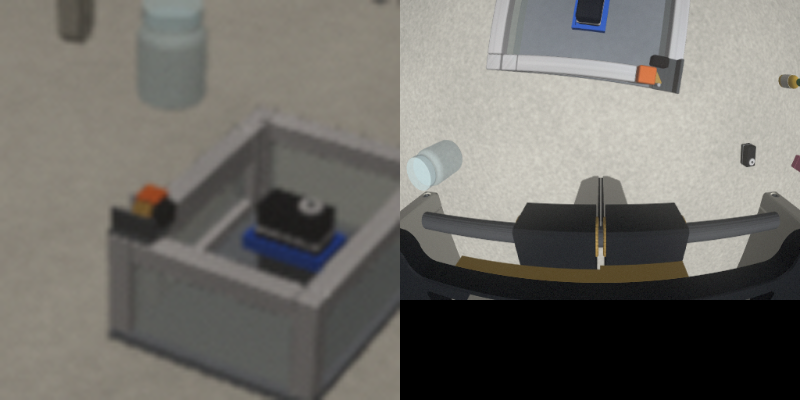

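The gate is shut along the stand's front, with the latch at (647,74) in the wrist view beside the strike. The servo is in the cradle and the fingers are clear. I'll wait briefly to confirm it stays shut, then hand in.

```bash
python3 -c "
from h import *
g=lambda:optics.grab_frame('wrist')['frame'][70:130,390:450]
np.save('g.npy',g())"
python3 -m jog '[0,0,0,0,0,0,-1,0,0,0,0,0,0,-1,0,0,0,0,0,0,-1,0,0,0,0,0,0,-1,0,0,0,0,0,0,-1,0,0,0,0,0,0,-1]' | grep -E 'clock|contact'
python3 - <<'E'
from h import *
f=optics.grab_frame("wrist")["frame"]
for a in (np.load("g.npy"),f[70:130,390:450]):
    m=cv2.inRange(cv2.cvtColor(a,cv2.COLOR_RGB2HSV),(3,150,90),(14,255,255)); M=cv2.moments(m,True); print(M["m00"],M["m10"]/max(M["m00"],1),M["m01"]/max(M["m00"],1))
E
```

```text
clock: 21.77
contact_force: [0.4, 0.6, -0.7]
0.0 0.0 0.0
0.0 0.0 0.0
```

```bash
python3 -c "
from plant import manip
print(manip.sign_off())"
```

```text
the job is handed in; nothing more can be done
None
```

The job is handed in at about 22 s: the servo is seated in the cradle, and the gate was still shut with the gripper clear in the last picture, though my final check that it had not moved since returned no reading.

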